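# Probe the test stud of an open-frame supply through its guard tube

## Robot

A 7-joint arm with a two-finger parallel gripper is mounted at the origin on a cart in front of the work surface, level with it; the furniture and walls round the work are solid. World frame = base frame: x ahead of the robot, y to its left, z up, the work surface at z = 0. Lengths are in m, angles in rad, forces in N, time in s.
With the tool pointing down it reaches from about 0.4 to 0.9 m from the base axis. Payload 5.6 kg.
Tool frame: the origin (TCP) lies on the front face of the gripper's body, between the roots of the fingers; the fingertips stand 88 mm ahead of it and the grasp point (between the pads) lies 69 mm ahead of it; z points along the fingers, y is the line along which they close (so a half turn about z gives the same grasp; the last joint's range is limited). The gripper opens to 92 mm and grips with 3 to 60 N. Pads are 20 mm wide; open, the fingers measure 128 mm over their backs; the gripper's body (75 mm by 189 mm) begins 69 mm behind the grasp point.
Start: joints at [1.282, 0.468, -0.012, 1.603, 0.006, 1.071, -0.056], TCP at [0.158, -0.63, 0.303] pointing down, gripper open.
Joint ranges: [-2.53, 2.53], [-0.31, 2.02], [-1.57, 1.55], [0.28, 2.44], [-1.29, 4.43], [0.15, 1.84], [-2.92, 2.92]. Speed limits (rad/s): [2.57, 2.57, 3.14, 3.14, 3.14, 3.14, 3.14].

## Interface

Orientations are given as a unit quaternion [w, x, y, z].
In Python, from rig import sense, cams, workorder gives the robot as it stands.
- The arm moves only by the tool arm_command, never from a script. Its arguments are lists of equal length, an entry for each row: "xyz": the shift along the tool's x, y, z in cm, a list of three; "delta_rot": the turn, a rotation vector about the tool's x, y, z in rad, a list of three. A call has 1 to 5 rows; each row is the pose to reach, as a shift and turn from the pose commanded when the call began, along the tool's axes at that moment; what a row does not reach only later rows make up. A row lasts 1/10 s, in which the tool goes at most 50 mm and 8.59 degrees, less where a joint would pass 70% of its speed; a pose out of reach is approached as far as the arm can. A call with a gripper value outside its range is refused whole. "hand" is the opening, from 0 (shut) to 1 (fully open), set as the call begins (left out, the last holds). The fingers move at their own pace and stop on an object; the grip force is fixed at half the most. Time passes only in rows, so rows that repeat a pose let the fingers close. It gives the time, the measured TCP pose, the force, the opening and the grip force at its end, in the units of the state.
- sense(): the state, without advancing time (a new reading comes with each control period).
- cams.capture(name): name is "scene" or "side" or "wrist"; returns the picture (400x640x3 uint8, red, green, blue); there is no depth.
- cams.get_calibration(name): a dict with "camera_matrix" (3x3 intrinsics, pixels), "rvec" (rotation vector, rad) and "tvec" (3), from world to camera coordinates, as OpenCV has them; the wrist camera has in their place "tool_from_camera" (4x4, takes a point from camera to tool coordinates, whose origin is the TCP and whose axes are the flange's). Camera axes: x right, y down, z forward; pixel columns grow to the right and rows downward; lengths in m; the calibration is good to about 2 mm. The wrist camera is an equidistant fisheye: a pixel r from the principal point sees the ray r / f radians off the axis. A picture is of the moment at which its call begins: read the wrist's pose just before it. get_calibration takes no time and is no camera call.
- workorder.sign_off(): hands the job in; it is judged then, once.
The state is a dict: "time_s": time; "qpos": joint angles; "qvel": joint speeds; "joint_efforts": joint torques, N m; "tcp_pos": TCP position; "orientation": TCP orientation; "wrist_force": force on the tool from outside, world axes, zero at the start; "wrist_torque": the same for the moment, N m; "width": finger opening in m; "grasp_force": force on a finger pad.
Only numpy, scipy, OpenCV 4.12 (cv2) and the standard library are available. Lean on these libraries where they do the work, as an engineer would, in place of code of your own. Each camera call takes 0.05 s, during which the arm holds its last target. There are 200 camera calls.

## Task

Take the pen tester upright out of its bench stand, bring it plumb over the guide tube on the supply's metal guard and hold it still just above the tube for about a second to line it up. Then lower its bare rod through the tube, without ever touching the earthed guard or tube, onto the brass test stud below, until the sprung tip is pushed in about half way. Finish holding it there: still gripped, plumb, centred in the tube and pressing gently, never driving the tip solid, with the flux bottle, solder spool and tin left where they are.

Things in the scene. Friction and masses are not known exactly. Their poses are not given: they have to be found in the camera images.
- tester: Pen tester, 0.1 kg, upright in the stand. Grey square plastic body 20 x 20 x 70 mm, black cap above (to z = 79 mm); below it a 10 mm nose cone (11 mm wide) and a bare steel rod, 6 mm diameter, ending at z = -77 mm, then a 4 mm brass sprung tip ending at z = -95 mm when relaxed. Origin: centre of the square body's lower end, which rests on the stand; z up, x and y square to its flats.
- contact_point (a point): End of the tester's sprung brass tip, on the tester's axis, 95 mm below the tester's origin when relaxed; moves up relative to the tester as the tip is pushed in.
- tester_tip (a joint): How far the sprung tip is pushed into the rod: 0 m relaxed, 0.010 m fully in (solid). The spring pushes back with 0.4 N at the start of travel and 2.4 N at the end.
- stand: Fixed bench stand: dark foot disc of 80 mm diameter, upright tube of 30 mm diameter with a black 34 mm collar, 105 mm tall, with a 14 mm bore open at the top in which the tester's rod hangs free. Origin: centre of its underside, on the bench; z up.
- supply: Fixed open-frame power supply on rubber feet, 104 mm (x) by 154 mm (y), 55 mm high, 77 mm with the tube. Origin: centre of its underside, on the bench; z up. Its ends facing -x and +x are open; the other sides and the top are the guard.
- guard: Earthed aluminium U-shaped guard of the supply (top face 55 mm above the bench, louvres in one half) with the upright flanged steel guide tube on its other half: 25 mm outer diameter, 16 mm bore, 28 mm long; flange 44 mm diameter, 3 mm thick. Same frame as supply; tube axis at x = +12 mm, y = +36 mm in it.
- tube_mouth (a point): Centre of the guide tube's open upper end, 77 mm above the bench. Site axes are those of the supply.
- tube_foot (a point): Centre of the guide tube's open lower end, inside the guard, 49 mm above the bench (28 mm straight below the mouth).
- stud: Fixed brass test stud on a white insulator inside the supply, straight below the guide tube: flat round top of 13 mm diameter, 26 mm above the bench. Origin on the tube's axis at bench height.
- stud_top (a point): Centre of the stud's flat top, 26 mm above the bench and 51 mm straight below the tube's mouth.
- flux_bottle: Bystander: white squeeze bottle with a needle, 35 mm diameter, 105 mm tall. Origin: centre of its underside.
- solder_spool: Bystander: reel of solder wire standing on its flange, 54 mm diameter, 46 mm tall. Origin: centre of its underside.
- tip_tin: Bystander: small round closed tin, 50 mm diameter, 24 mm tall. Origin: centre of its underside.
Things that resemble listed ones, but are neither listed nor needed, are in the scene too. There is more than one size of the tester; the job needs the smaller.

How it is judged:
By the outcome, as a careful person would: the job done as asked, in the order asked, and still so for the second after the job is handed in, while the arm keeps its last pose, push and grip.
It also fails if it takes over 48 s, if anything falls off the work surface, if the arm or the gripper's body presses on something with over 40 N, if the wrist force passes 120 N, or if a joint passes its speed limit or range.

## Working session

There is one attempt and no reset: what is moved stays moved. The work goes in short steps, Python scripts to look and compute and a tool call to move; the robot and the scene stay as the last step left them, time stands still between calls to the robot, and variables do not carry over. Pictures are saved under pics/ and viewed, at most 10 in all, crops included, and the job is handed in when it is done.

Besides the shell and the picture viewer there is one more tool, called after "Emit:" as a command line: name --argument value ..., lists and objects as JSON in quotes. arm_command: Moves the arm, as the interface text tells. Its arguments: {"type":"object","properties":{"xyz":{"type":"array","items":{"type":"array","items":{"type":"number"}}},"delta_rot":{"type":"array","items":{"type":"array","items":{"type":"number"}}},"hand":{"type":"number"}},"required":["xyz","delta_rot"]}

```bash
mkdir -p pics; ls
python3 - <<'E'
from rig import sense,cams
import cv2,numpy as np
s=sense();print({k:np.round(v,4).tolist() for k,v in s.items()})
for n in("scene","side"):
    cv2.imwrite(f"pics/{n}0.png",cams.capture(n)[:,:,::-1]);c=cams.get_calibration(n);print(n,c)
    R=cv2.Rodrigues(np.array(c['rvec']))[0];print(-R.T@np.ravel(c['tvec']))
print(cams.get_calibration("wrist"))
E
```

```text
pics
{'time_s': 0.0, 'qpos': [1.282, 0.4684, -0.0116, 1.6036, 0.006, 1.0713, -0.0563], 'qvel': [0.0005, 0.001, 0.001, 0.001, -0.0005, 0.0004, -0.0005], 'joint_efforts': [0.0011, -52.0577, -0.0119, -24.3751, -0.0565, 0.0172, 0.0002], 'tcp_pos': [0.158, -0.6301, 0.3017], 'orientation': [-0.0008, 0.9925, 0.1226, -0.0002], 'wrist_force': [0.0817, 0.2203, 0.8446], 'wrist_torque': [-0.0088, 0.025, -0.0554], 'grasp_force': 0.0, 'width': 0.0922}
scene {'camera_matrix': array([[518.62318945,   0.        , 319.26213752],
       [  0.        , 518.62318945, 204.52703781],
       [  0.        ,   0.        ,   1.        ]]), 'rvec': array([ 1.04035307, -2.45033918,  1.02388885]), 'tvec': array([0.4507575 , 0.31112356, 1.03268972])}
[-0.04441411  0.6875139   0.94434118]
side {'camera_matrix': array([[442.15843057,   0.        , 316.22713039],
       [  0.        , 442.15843057, 205.52359133],
       [  0.        ,   0.        ,   1.        ]]), 'rvec': array([ 0.60504628, -2.46891856,  1.42186709]), 'tvec': array([0.55018247, 0.18263842, 1.01416378])}
[0.13406748 0.95159372 0.66413929]
{'camera_matrix': array([[309.70691629,   0.        , 325.54467588],
       [  0.        , 309.70691629, 198.64722891],
       [  0.        ,   0.        ,   1.        ]]), 'tool_from_camera': array([[-1.46595387e-03, -9.66717968e-01, -2.55840225e-01,
         7.29626662e-02],
       [ 9.99998916e-01, -1.45308200e-03, -2.39336108e-04,
         2.09252480e-04],
       [-1.40386310e-04, -2.55840298e-01,  9.66719050e-01,
        -8.08926298e-02],
       [ 0.00000000e+00,  0.00000000e+00,  0.00000000e+00,
         1.00000000e+00]])}
```

View pics/scene0.png

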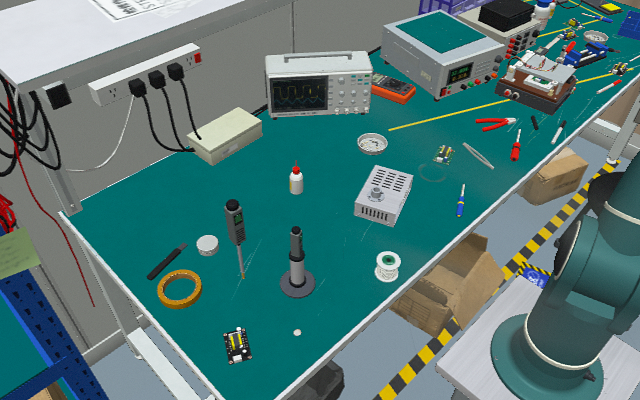

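View pics/side0.png

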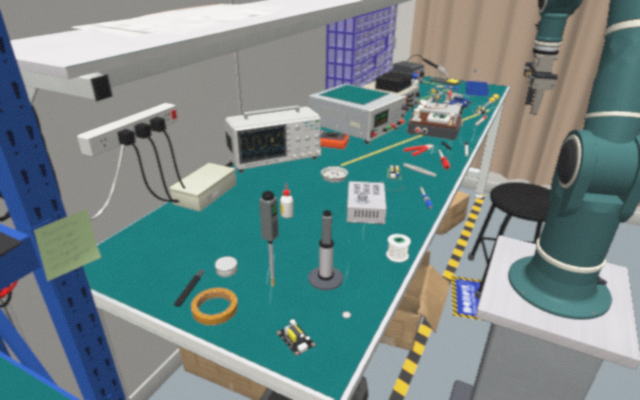

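The scene picture shows the stand with the small tester at about (297,265) and a larger tester at (235,235). The supply is at (385,195) with its tube at (377,193), the bottle at (296,180), the spool at (388,267) and the tin at (207,245). In the side picture, the stand is at (326,250) and the supply at (367,200). I'll enlarge both next.

Run:
```python
import cv2,numpy as np
a=cv2.imread("pics/scene0.png");b=cv2.imread("pics/side0.png")
L=cv2.resize(a[150:230,345:425],(400,400),interpolation=3)
M=cv2.resize(a[220:300,265:345],(400,400),interpolation=3)
cv2.imwrite("pics/crop1.png",np.hstack([L,M]))
L=cv2.resize(b[160:240,330:410],(400,400),interpolation=3)
M=cv2.resize(b[205:295,285:375],(400,400),interpolation=3)
cv2.imwrite("pics/crop2.png",np.hstack([L,M]))
```

```text
(no output)
```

View pics/crop1.png

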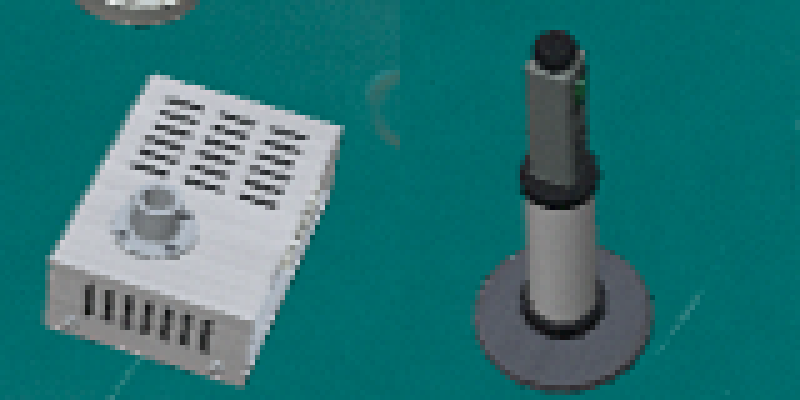

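View pics/crop2.png

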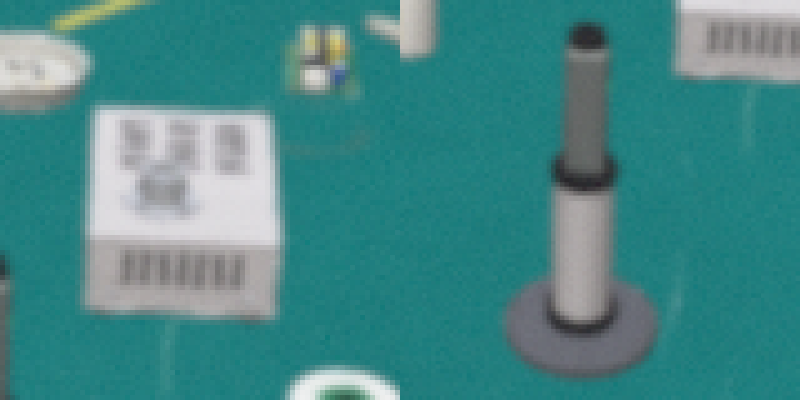

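Crop 1 (scene):
- Guard top corners are at crop (155,76), (343,126), (255,322) and (47,260), and the tube mouth is at about (156,193).
- The foot disc centre is at M(163,316), and the cap top is at M(154,42).

Crop 2 (side):
- Guard top corners are at (95,107), (270,112), (280,243) and (88,236).
- The disc centre is at M(181,322), and the cap is at M(188,32).

```bash
cat > h.py <<'E'
import cv2,numpy as np
from rig import sense,cams
from scipy.spatial.transform import Rotation as Ro
def ray(n,p):
    c=cams.get_calibration(n);R=cv2.Rodrigues(np.array(c['rvec']))[0];t=np.ravel(c['tvec'])
    return -R.T@t, R.T@np.linalg.inv(c['camera_matrix'])@np.array([p[0],p[1],1.])
def at(n,p,z):
    o,d=ray(n,p);return o+d*(z-o[2])/d[2]
def pose(s=None):
    s=s or sense();q=np.array(s['orientation']);return np.array(s['tcp_pos']),Ro.from_quat(q[[1,2,3,0]])
def wproj(P,s=None):
    p,R=pose(s);c=cams.get_calibration('wrist');T=c['tool_from_camera'];K=c['camera_matrix']
    t=R.inv().apply(np.atleast_2d(P)-p);q=(t-T[:3,3])@T[:3,:3]
    r=np.hypot(q[:,0],q[:,1]);th=np.arctan2(r,q[:,2]);return np.c_[K[0,2]+K[0,0]*th*q[:,0]/r,K[1,2]+K[0,0]*th*q[:,1]/r]
def wray(px,s=None):
    p,R=pose(s);c=cams.get_calibration('wrist');T=c['tool_from_camera'];K=c['camera_matrix']
    d=(np.array(px,float)-[K[0,2],K[1,2]])/K[0,0];th=np.linalg.norm(d);u=d/max(th,1e-9)
    v=np.array([*(u*np.sin(th)),np.cos(th)]);return p+R.apply(T[:3,3]),R.apply(T[:3,:3]@v)
def wat(px,z,s=None):
    o,d=wray(px,s);return o+d*(z-o[2])/d[2]
E
python3 - <<'E'
from h import *
np.set_printoptions(precision=4,suppress=True)
def sc(o,k,p):return [o[0]+p[0]/k-.5,o[1]+p[1]/k-.5]
for n,o,k,P,m in(("scene",(345,150),5,[(155,76),(343,126),(255,322),(47,260)],(156,193)),("side",(330,160),5,[(95,107),(270,112),(280,243),(88,236)],(163,178))):
    C=np.array([at(n,sc(o,k,p),.055) for p in P]);print(n,C[:,:2].tolist(),C.mean(0))
    print([np.linalg.norm(C[i]-C[i-1]).round(4) for i in range(4)])
    for e in [C[0]-C[3],C[1]-C[2],C[1]-C[0],C[2]-C[3]]:print(np.degrees(np.arctan2(e[1],e[0])).round(1))
    print("mouth",at(n,sc(o,k,m),.077))
for n,o,k,d,c in(("scene",(265,220),5,(163,316),(154,42)),("side",(285,205),400/90,(181,322),(188,32))):
    print(n,"disc",at(n,sc(o,k,d),.006),"cap",at(n,sc(o,k,c),.184))
for nm,p in(("bottle",(296,190)),("spool",(388,275)),("tin",(207,249)),("big",(240,277)),("bigcap",(232,205))):print(nm,at("scene",p,0.0))
E
```

```text
scene [[0.5916956709794171, -0.15332013717098536], [0.4983271233953883, -0.19407186349541616], [0.4389818385927197, -0.05202104116575834], [0.5365377772807673, -0.010833327466063913]] [ 0.5164 -0.1026  0.055 ]
[np.float64(0.1528), np.float64(0.1019), np.float64(0.1539), np.float64(0.1059)]
-68.8
-67.3
-156.4
-157.1
mouth [ 0.5173 -0.0665  0.077 ]
side [[0.59063544799639, -0.15719689477684695], [0.49463699599117794, -0.20105447478912608], [0.4366026185551968, -0.05568679560410583], [0.5317936342747546, -0.013496401184457607]] [ 0.5134 -0.1069  0.055 ]
[np.float64(0.1553), np.float64(0.1055), np.float64(0.1565), np.float64(0.1041)]
-67.7
-68.2
-155.4
-156.1
mouth [ 0.5065 -0.056   0.077 ]
scene disc [0.4799 0.2307 0.006 ] cap [0.4816 0.2295 0.184 ]
side disc [0.4783 0.2276 0.006 ] cap [0.4769 0.2301 0.184 ]
bottle [0.7082 0.0255 0.    ]
spool [0.3562 0.0641 0.    ]
tin [0.7031 0.3154 0.    ]
big [0.584  0.3101 0.    ]
bigcap [0.78   0.1825 0.    ]
```

The measurements agree. The supply is at about (0.515,-0.105) with yaw 22°, so the tube is at about (0.513,-0.067). The stand is at about (0.479,0.230). I'll go above the tube first for a close look.

Emit:
arm_command --xyz '[[5, 0, 0], [10, -2, 0], [14.5, -4.5, 0], [18.5, -7.5, 0], [22, -11, 0]]' --delta_rot '[[0, 0, 0], [0, 0, 0], [0, 0, 0], [0, 0, 0], [0, 0, 0]]' --hand 1

```text
time_s: 0.6
tcp_pos: [0.344, -0.4725, 0.3021]
orientation: [-0.0, 0.992, 0.123, 0.0]
wrist_force: [-0.1, 0.5, -0.6]
width: 0.0917
grasp_force: 0.0
```

```bash
cat >> h.py <<'E'
def go(xyz,yaw=None,s=None):
    "tool-frame shift (cm) and turn (rad) to bring TCP to xyz, vertical, tool-x yaw in deg"
    p,R=pose(s);x=R.as_matrix()[:,0];y0=np.degrees(np.arctan2(x[1],x[0]));yaw=y0 if yaw is None else yaw
    Rt=Ro.from_euler('z',yaw,degrees=True)*Ro.from_euler('x',180,degrees=True)
    print('p',p.round(4),'yaw',y0.round(2),'shift',(100*R.inv().apply(np.array(xyz)-p)).round(2),'rot',(R.inv()*Rt).as_rotvec().round(4))
E
python3 -c "
from h import *
go((.5126,-.067,.30),14);print(np.round(sense()['qpos'],2),sense()['time_s'])"
```

```text
p [ 0.344  -0.4725  0.3021] yaw 14.12 shift [ 26.25 -35.21   0.23] rot [-0.0005 -0.0001  0.0022]
[ 0.95  0.36 -0.09  1.76  0.04  1.02 -0.47] 0.6
```

Emit:
arm_command --xyz '[[2.6, -3.5, 0], [5.4, -7.2, 0], [8.2, -11, 0], [11, -14.8, 0.1], [13.8, -18.5, 0.1]]' --delta_rot '[[0, 0, 0], [0, 0, 0], [0, 0, 0], [0, 0, 0], [0, 0, 0]]'

```text
time_s: 1.1
tcp_pos: [0.4313, -0.2592, 0.3014]
orientation: [-0.0, 0.992, 0.123, -0.0]
wrist_force: [0.6, 0.7, -0.1]
width: 0.0918
grasp_force: 0.0
```

Emit:
arm_command --xyz '[[2.8, -3.7, 0], [5.5, -7.4, 0], [8.2, -11, 0], [10.8, -14.5, 0.1], [12.4, -16.7, 0.1]]' --delta_rot '[[0, 0, 0], [0, 0, 0], [0, 0, 0], [0, 0, 0], [0, 0, 0]]'

```text
time_s: 1.6
tcp_pos: [0.5114, -0.0655, 0.3005]
orientation: [-0.001, 0.992, 0.124, 0.0]
wrist_force: [-0.2, -0.5, -0.2]
width: 0.0924
grasp_force: 0.0
```

Emit:
arm_command --xyz '[[0, 0, 0], [0, 0, 0]]' --delta_rot '[[0, 0, 0], [0, 0, 0]]'

```text
time_s: 1.8
tcp_pos: [0.5106, -0.069, 0.3003]
orientation: [0.0, 0.992, 0.123, -0.001]
wrist_force: [-0.5, -0.5, 0.2]
width: 0.092
grasp_force: 0.0
```

Run:
```python
from h import *
import pickle
s=sense();I=cams.capture("wrist")[:,:,::-1];cv2.imwrite("pics/w1.png",I);pickle.dump(s,open("w1.pkl","wb"))
print(np.round(s['qpos'],2),s['time_s'],s['wrist_force']);go((.479,.23,.30),14,s)
c=wproj([.5126,-.067,.077],s)[0];print(c)
x,y=np.int32(c)
A=I[y-60:y+60,x-80:x+80];cv2.imwrite("pics/w1c.png",cv2.resize(A,(800,600),interpolation=3));print(x-80,y-60)
```

```text
[ 0.35  0.27 -0.33  1.91  0.1   0.98 -1.35] 1.8 [-0.47604666 -0.52032096  0.17302407]
p [ 0.5106 -0.069   0.3003] yaw 14.14 shift [ 4.250e+00 -2.977e+01  2.000e-02] rot [0.     0.0011 0.0025]
[323.94079361 188.81844059]
243 128
```

View pics/w1c.png

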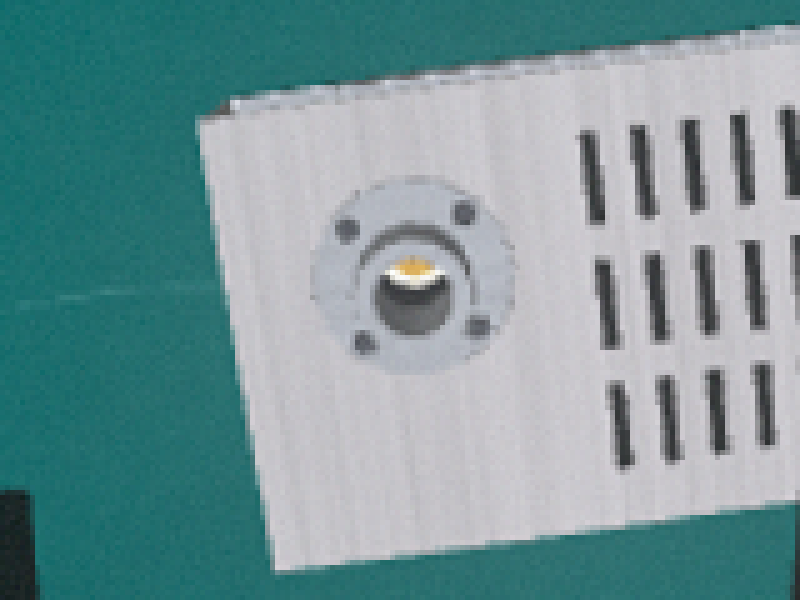

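The crop shows the tube bore centred at (413.5,297), the flange centre at (413.5,275.5) and the brass stud visible through the bore. The guard's left edge runs from (200,120) to (275,570).

Run:
```python
from h import *
import pickle
s=pickle.load(open("w1.pkl","rb"))
f=lambda x,y:(243+x/5-.5,128+y/5-.5)
print("mouth",wat(f(413.5,297),.077,s),"flange",wat(f(413.5,275.5),.058,s))
a,b=wat(f(200,120),.055,s),wat(f(275,570),.055,s);print(a,b,np.linalg.norm(a-b),np.degrees(np.arctan2(*(a-b)[1::-1])))
```

```text
mouth [ 0.51483115 -0.06775004  0.077     ] flange [ 0.5152285  -0.06763284  0.058     ]
[ 0.53651741 -0.01557618  0.055     ] [ 0.44048782 -0.05371602  0.055     ] 0.1033263241962964 21.661368197607644
```

Emit:
arm_command --xyz '[[0.7, -4.9, 0], [1.4, -9.8, 0], [2.1, -14.7, 0], [2.8, -19.5, 0], [3.5, -24, 0]]' --delta_rot '[[0, 0, 0], [0, 0, 0], [0, 0, 0], [0, 0, 0], [0, 0, 0]]'

```text
time_s: 2.35
tcp_pos: [0.4862, 0.1721, 0.3008]
orientation: [0.0, 0.993, 0.121, 0.0]
wrist_force: [0.2, 0.5, -0.3]
width: 0.0918
grasp_force: 0.0
```

Emit:
arm_command --xyz '[[0.5, -3.5, 0], [0.8, -5.8, 0], [0.8, -5.8, 0], [0.8, -5.8, 0]]' --delta_rot '[[0, 0, 0], [0, 0, 0], [0, 0, 0], [0, 0, 0]]'

```text
time_s: 2.75
tcp_pos: [0.4805, 0.2287, 0.3003]
orientation: [0.001, 0.993, 0.122, -0.0]
wrist_force: [-0.1, -0.4, 0.2]
width: 0.092
grasp_force: 0.0
```

Run:
```python
from h import *
import pickle
s=sense();I=cams.capture("wrist")[:,:,::-1];cv2.imwrite("pics/w2.png",I);pickle.dump(s,open("w2.pkl","wb"))
print(np.round(s['qpos'],2),s['time_s'],s['wrist_force'],s['tcp_pos'])
c=wproj([.479,.23,.18],s)[0];print(c)
x,y=np.int32(c)
A=I[y-60:y+60,x-80:x+80];cv2.imwrite("pics/w2c.png",cv2.resize(A,(800,600),interpolation=3));print(x-80,y-60)
```

```text
[-0.11  0.32 -0.48  1.87  0.18  1.   -1.99] 2.75 [-0.06305742 -0.42303247  0.19833189] [0.48046995 0.2286653  0.30032604]
[322.76930543 227.64180459]
242 167
```

View pics/w2c.png

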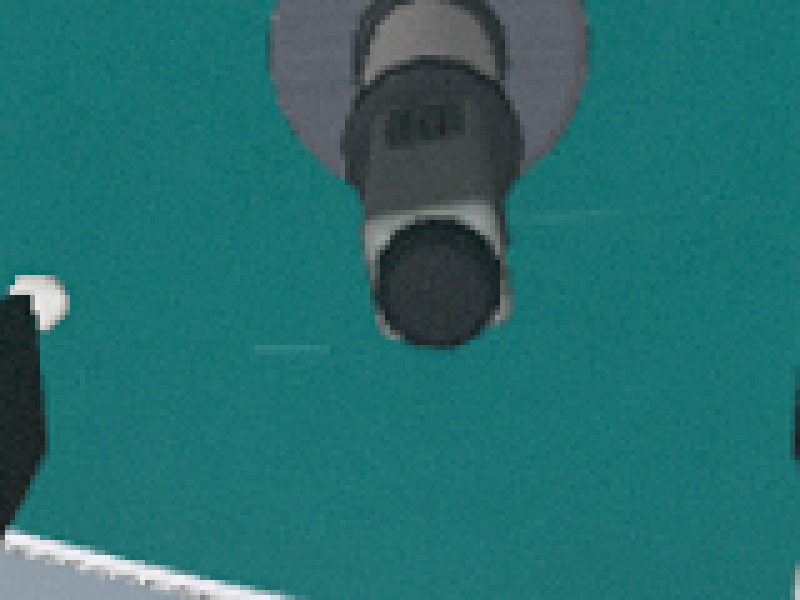

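The crop shows the cap centre at (438,283). The body top corners are at (363,222), (498,203), (511,318) and (382,338), so the body is turned slightly relative to the fingers.

Run:
```python
from h import *
import pickle
s=pickle.load(open("w2.pkl","rb"))
f=lambda x,y:(242+x/5-.5,167+y/5-.5)
print("cap",wat(f(438,283),.184,s))
C=np.array([wat(f(*p),.175,s) for p in[(363,222),(498,203),(511,318),(382,338)]]);print(C.mean(0))
for i in range(4):
    e=C[i]-C[i-1];print(np.linalg.norm(e),np.degrees(np.arctan2(e[1],e[0]))%90)
c=C.mean(0)
for y in(6,14):go((c[0],c[1],.24),y,s)
```

```text
cap [0.4846346  0.22695364 0.184     ]
[0.48333211 0.22643889 0.175     ]
0.01752776853200337 22.151704754197773
0.018978098037509328 22.227493070256372
0.017200629154332202 20.933332326403246
0.018615751148922673 23.247877473962845
p [0.4805 0.2287 0.3003] yaw 13.98 shift [0.23 0.28 6.03] rot [0.0013 0.0006 0.1392]
p [0.4805 0.2287 0.3003] yaw 13.98 shift [0.23 0.28 6.03] rot [ 0.0012  0.0007 -0.0004]
```

Emit:
arm_command --xyz '[[0.3, 0.3, 1], [0.3, 0.3, 3.5], [0.3, 0.3, 6], [0.3, 0.3, 8], [0.3, 0.3, 8.5]]' --delta_rot '[[0, 0, -0.1], [0, 0, -0.14], [0, 0, -0.14], [0, 0, -0.14], [0, 0, -0.14]]'

```text
time_s: 3.3
tcp_pos: [0.4834, 0.2252, 0.2135]
orientation: [0.001, 0.982, 0.19, -0.002]
wrist_force: [1.0, -0.3, 1.1]
width: 0.0915
grasp_force: 0.0
```

Emit:
arm_command --xyz '[[0, 0, 0], [0, 0, 0]]' --delta_rot '[[0, 0, 0], [0, 0, 0]]'

```text
time_s: 3.5
tcp_pos: [0.4844, 0.2277, 0.2166]
orientation: [0.0, 0.982, 0.191, 0.001]
wrist_force: [0.4, 0.3, 0.3]
width: 0.0922
grasp_force: 0.0
```

Run:
```python
from h import *
import pickle
s=sense();I=cams.capture("wrist")[:,:,::-1];cv2.imwrite("pics/w3.png",I);pickle.dump(s,open("w3.pkl","wb"))
print(s['time_s'],s['wrist_force'],s['tcp_pos']);go((.4837,.2266,.215),22,s)
print(wproj([[.4837,.2266,.184],[.4837,.2266,.175]],s))
A=I[130:390,150:500];cv2.imwrite("pics/w3c.png",cv2.resize(A,None,fx=2.28,fy=2.28,interpolation=3))
```

```text
3.5 [0.37016282 0.27532909 0.31946221] [0.48444358 0.22767476 0.21659837]
p [0.4844 0.2277 0.2166] yaw 22.02 shift [-0.11  0.07  0.16] rot [ 0.0003 -0.0014  0.0003]
[[326.62131314 297.58182962]
 [326.54853719 286.96090137]]
```

View pics/w3c.png

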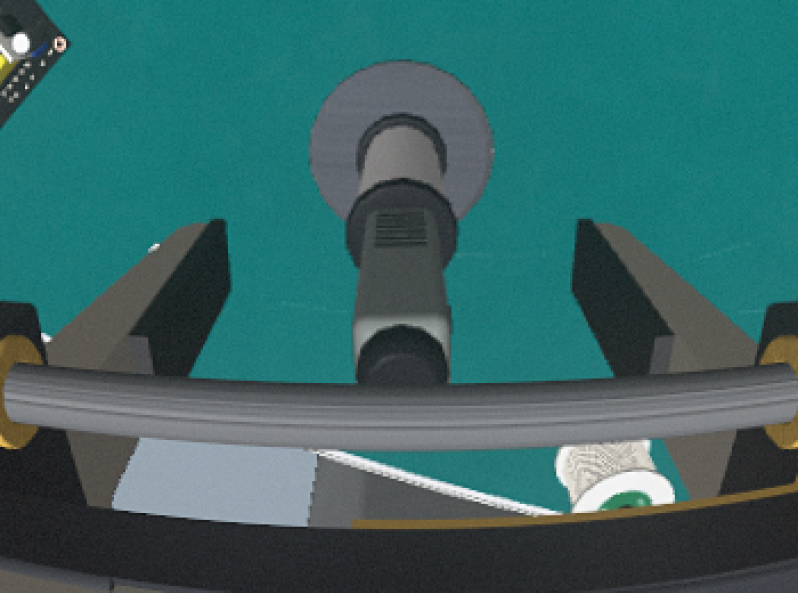

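The body is square to the fingers and midway between them: its centre is at x≈402, with the pads at 228 and 574. I'll close the gripper.

Emit:
arm_command --xyz '[[0, 0, 0], [0, 0, 0], [0, 0, 0], [0, 0, 0], [0, 0, 0]]' --delta_rot '[[0, 0, 0], [0, 0, 0], [0, 0, 0], [0, 0, 0], [0, 0, 0]]' --hand 0

```text
time_s: 4.05
tcp_pos: [0.4836, 0.2283, 0.2157]
orientation: [0.0, 0.981, 0.192, 0.0]
wrist_force: [0.8, -0.0, -0.6]
width: 0.0537
grasp_force: 0.0
```

Emit:
arm_command --xyz '[[0, 0, 0], [0, 0, 0], [0, 0, 0], [0, 0, 0]]' --delta_rot '[[0, 0, 0], [0, 0, 0], [0, 0, 0], [0, 0, 0]]'

```text
time_s: 4.45
tcp_pos: [0.4836, 0.2282, 0.2156]
orientation: [0.0, 0.981, 0.192, -0.0]
wrist_force: [0.1, -1.1, -0.5]
width: 0.0218
grasp_force: 0.7
```

Run:
```python
from h import *
s=sense();print({k:np.round(s[k],4).tolist() for k in('time_s','tcp_pos','orientation','wrist_force','wrist_torque','width','grasp_force')})
```

```text
{'time_s': 4.45, 'tcp_pos': [0.4836, 0.2282, 0.2156], 'orientation': [0.0, 0.9815, 0.1917, -0.0001], 'wrist_force': [0.1237, -1.0725, -0.4754], 'wrist_torque': [-0.319, -0.1416, 0.0292], 'width': 0.0218, 'grasp_force': 0.6719}
```

Emit:
arm_command --xyz '[[0, 0, 0], [0, 0, 0], [0, 0, 0], [0, 0, 0], [0, 0, 0]]' --delta_rot '[[0, 0, 0], [0, 0, 0], [0, 0, 0], [0, 0, 0], [0, 0, 0]]'

```text
time_s: 4.95
tcp_pos: [0.4836, 0.2281, 0.2156]
orientation: [0.0, 0.981, 0.192, -0.0]
wrist_force: [1.1, 0.3, 0.6]
width: 0.0197
grasp_force: 30.0
```

Emit:
arm_command --xyz '[[0, 0, -1], [0, 0, -2], [0, 0, -3], [0, 0, -4], [0, 0, -5]]' --delta_rot '[[0, 0, 0], [0, 0, 0], [0, 0, 0], [0, 0, 0], [0, 0, 0]]'

```text
time_s: 5.45
tcp_pos: [0.4837, 0.2283, 0.2669]
orientation: [-0.0, 0.981, 0.192, 0.0]
wrist_force: [-0.1, 0.3, -1.3]
width: 0.0197
grasp_force: 30.0
```

Emit:
arm_command --xyz '[[0, 0, -1.5], [0, 0, -3], [0, 0, -4.5], [0, 0, -5.5], [0, 0, -6]]' --delta_rot '[[0, 0, 0], [0, 0, 0], [0, 0, 0], [0, 0, 0], [0, 0, 0]]'

```text
time_s: 5.95
tcp_pos: [0.4839, 0.2284, 0.327]
orientation: [-0.0, 0.981, 0.192, 0.001]
wrist_force: [-0.3, 0.4, -1.1]
width: 0.02
grasp_force: 30.0
```

Emit:
arm_command --xyz '[[0, 0, 0], [0, 0, 0], [0, 0, 0]]' --delta_rot '[[0, 0, 0], [0, 0, 0], [0, 0, 0]]'

```text
time_s: 6.25
tcp_pos: [0.4834, 0.2281, 0.3249]
orientation: [0.0, 0.981, 0.192, -0.001]
wrist_force: [-0.6, -0.0, -0.9]
width: 0.0197
grasp_force: 30.0
```

Run:
```python
from h import *
import pickle
s=sense();print({k:np.round(s[k],4).tolist() for k in('time_s','qpos','tcp_pos','orientation','wrist_force','wrist_torque','width','grasp_force')})
I=cams.capture("wrist")[:,:,::-1];cv2.imwrite("pics/w4.png",I);pickle.dump(s,open("w4.pkl","wb"))
cv2.imwrite("pics/sc4.png",cams.capture("scene")[:,:,::-1]);cv2.imwrite("pics/sd4.png",cams.capture("side")[:,:,::-1])
a=cv2.imread("pics/sc4.png");b=cv2.imread("pics/sd4.png")
def px(n,P):
    c=cams.get_calibration(n);return cv2.projectPoints(np.array([P]),np.array(c['rvec']),np.array(c['tvec']),c['camera_matrix'],None)[0].ravel()
o=[]
for n,i in(("scene",a),("side",b)):
    x,y=np.int32(px(n,(.482,.2275,.19)));print(x-30,y-45);o.append(cv2.resize(i[y-45:y+55,x-30:x+30],(360,600),interpolation=3))
cv2.imwrite("pics/c4.png",np.hstack(o))
```

```text
{'time_s': 6.25, 'qpos': [-0.0748, 0.3016, -0.5141, 1.835, 0.169, 1.0497, -1.8392], 'tcp_pos': [0.4834, 0.2281, 0.3249], 'orientation': [0.0001, 0.9815, 0.1917, -0.0007], 'wrist_force': [-0.5901, -0.0008, -0.917], 'wrist_torque': [-0.0624, 0.0169, 0.0492], 'width': 0.0197, 'grasp_force': 29.9997}
265 180
295 163
```

View pics/c4.png

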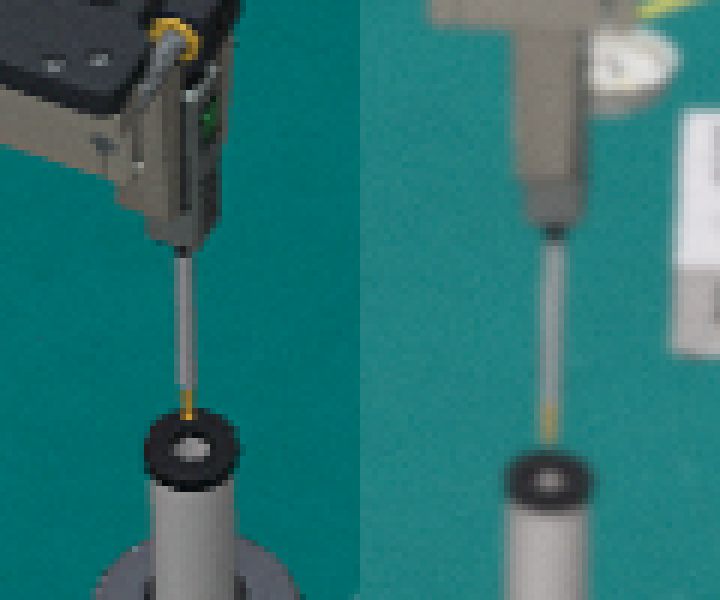

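The tester is gripped and clear of the stand, with its rod plumb. In the scene crop the rod runs from (182,250) to the tip at (189,416). In the side crop it runs from (195,232) to the tip at (188,438). Next I carry it over the tube.

Emit:
arm_command --xyz '[[-0.2, 0.7, 0], [-0.6, 2.1, 0], [-1.2, 4.2, 0], [-2, 7, 0], [-2.8, 9.8, 0]]' --delta_rot '[[0, 0, 0], [0, 0, 0], [0, 0, 0], [0, 0, 0], [0, 0, 0]]'

```text
time_s: 6.9
tcp_pos: [0.4945, 0.1256, 0.3256]
orientation: [0.0, 0.981, 0.192, -0.0]
wrist_force: [0.8, 0.7, -1.2]
width: 0.0199
grasp_force: 30.0
```

Emit:
arm_command --xyz '[[-0.8, 2.8, 0], [-1.6, 5.6, 0], [-2.4, 8.4, 0], [-3.2, 11.2, 0], [-3.9, 13.6, 0]]' --delta_rot '[[0, 0, 0], [0, 0, 0], [0, 0, 0], [0, 0, 0], [0, 0, 0]]'

```text
time_s: 7.4
tcp_pos: [0.5095, -0.016, 0.3256]
orientation: [0.0, 0.982, 0.191, -0.0]
wrist_force: [0.2, 1.0, -2.0]
width: 0.0197
grasp_force: 30.0
```

Emit:
arm_command --xyz '[[-0.6, 2.1, 0], [-1, 3.7, 0], [-1.3, 4.7, 0], [-1.4, 5.1, 0], [-1.4, 5.2, 0]]' --delta_rot '[[0, 0, 0], [0, 0, 0], [0, 0, 0], [0, 0, 0], [0, 0, 0]]'

```text
time_s: 7.9
tcp_pos: [0.5161, -0.0673, 0.3256]
orientation: [-0.0, 0.981, 0.192, -0.0]
wrist_force: [1.1, 0.3, -0.3]
width: 0.02
grasp_force: 30.0
```

Emit:
arm_command --xyz '[[0, 0, 0], [0, 0, 0], [0, 0, 0]]' --delta_rot '[[0, 0, 0], [0, 0, 0], [0, 0, 0]]'

```text
time_s: 8.2
tcp_pos: [0.5162, -0.0665, 0.3257]
orientation: [-0.0, 0.981, 0.192, 0.0]
wrist_force: [0.1, -0.3, -1.3]
width: 0.02
grasp_force: 30.0
```

```bash
cat >> h.py <<'E'
import pickle
def look(tag):
    s=sense();pickle.dump(s,open(tag+".pkl","wb"));print({k:np.round(s[k],4).tolist() for k in('time_s','tcp_pos','orientation','wrist_force','width')})
    W=cams.capture("wrist")[:,:,::-1];a=cams.capture("scene")[:,:,::-1];b=cams.capture("side")[:,:,::-1]
    for n,i in(("w",W),("a",a),("b",b)):cv2.imwrite(f"pics/{tag}{n}.png",i)
    x,y=np.int32(wproj([.5148,-.0677,.09],s)[0]);print("W",x-20,y-35,"k8")
    o=[cv2.resize(W[y-35:y+35,x-20:x+20],(320,560),interpolation=3)]
    for n,i in(("scene",a),("side",b)):
        c=cams.get_calibration(n);x,y=np.int32(cv2.projectPoints(np.array([[.514,-.067,.1]]),np.array(c['rvec']),np.array(c['tvec']),c['camera_matrix'],None)[0].ravel())
        print(n,x-15,y-35,"k8");o.append(cv2.resize(i[y-35:y+35,x-15:x+15],(240,560),interpolation=3))
    cv2.imwrite(f"pics/{tag}.png",np.hstack(o))
E
python3 -c "
from h import *
look('t1');s=pickle.load(open('t1.pkl','rb'));p,R=pose(s);print(wproj(p+R.apply([0,0,.2056]),s), wproj(p+R.apply([0,0,.12]),s))"
```

```text
{'time_s': 8.2, 'tcp_pos': [0.5162, -0.0665, 0.3257], 'orientation': [-0.0001, 0.9813, 0.1923, 0.0], 'wrist_force': [0.0768, -0.2585, -1.2584], 'width': 0.02}
W 305 155 k8
scene 362 146 k8
side 346 150 k8
[[325.23355746 195.70631104]] [[325.149472   226.35594926]]
```

View pics/t1.png

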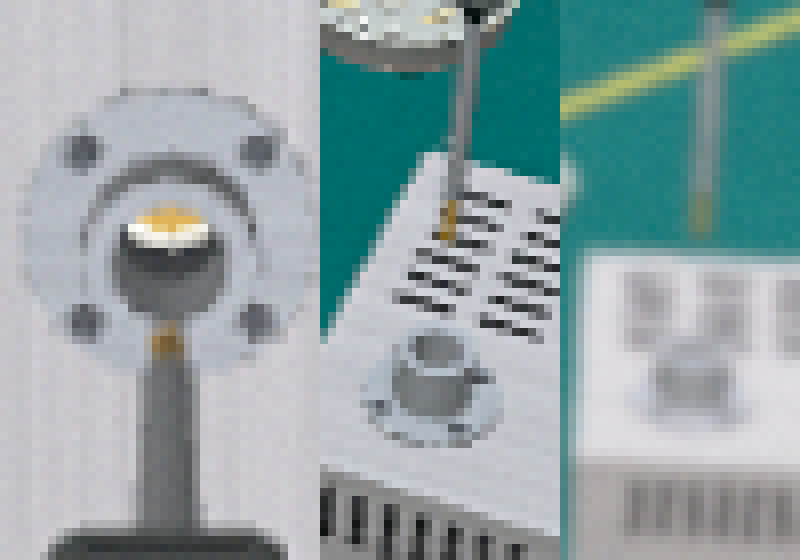

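The wrist view shows the brass tip end at crop (168,325), just below the bore centre at (168,263). In the scene view, the tip end is at (125,238) and the bore centre at (115,350). In the side view, the tip end is at (140,237) and the mouth at about (135,352).

Run:
```python
from h import *
np.set_printoptions(precision=4,suppress=True)
s=pickle.load(open("t1.pkl","rb"));p,R=pose(s)
f=lambda o,x,y:(o[0]+x/8-.5,o[1]+y/8-.5)
zt=p[2]-.2056
for n,F,o,t,m in(("wrist",lambda q,z:wat(q,z,s),(305,155),(168,325),(168,263)),("scene",lambda q,z:at("scene",q,z),(362,146),(125,238),(115,350)),("side",lambda q,z:at("side",q,z),(346,150),(140,237),(135,352))):
    a=F(f(o,*t),zt);b=F(f(o,*m),.077);print(n,"tip",a,"mouth",b,"tip->mouth in tool cm",100*R.inv().apply(b-a)[:2])
# rod line in scene/side vs plumb: top of rod at z=tip+.085
for n,o,top,t in(("scene",(362,146),(154,12),(125,238)),("side",(346,150),(155,5),(140,237))):
    a=at(n,f(o,*t),zt);c=cams.get_calibration(n)
    q=cv2.projectPoints(np.array([a+[0,0,.085]]),np.array(c['rvec']),np.array(c['tvec']),c['camera_matrix'],None)[0].ravel()
    print(n,"plumb rod top crop",(q+.5-o)*8,"seen",top)
```

```text
wrist tip [ 0.5168 -0.0665  0.1201] mouth [ 0.5148 -0.0673  0.077 ] tip->mouth in tool cm [-0.2166  0.0003]
scene tip [ 0.5168 -0.0654  0.1201] mouth [ 0.5142 -0.0638  0.077 ] tip->mouth in tool cm [-0.1736 -0.2495]
side tip [ 0.5112 -0.0671  0.1201] mouth [ 0.5093 -0.0649  0.077 ] tip->mouth in tool cm [-0.0893 -0.2789]
scene plumb rod top crop [151.9074  14.4265] seen (154, 12)
side plumb rod top crop [155.7751   5.9205] seen (155, 5)
```

Plumb is confirmed, and the lateral measurements agree to about 1 mm. I'll shift -1.6 mm along tool x and go down to just above the tube.

Emit:
arm_command --xyz '[[-0.1, 0, 0.4], [-0.16, 0, 1.1], [-0.16, 0, 1.9], [-0.16, 0, 2.6], [-0.16, 0, 3]]' --delta_rot '[[0, 0, 0], [0, 0, 0], [0, 0, 0], [0, 0, 0], [0, 0, 0]]'

```text
time_s: 8.85
tcp_pos: [0.5143, -0.0678, 0.2945]
orientation: [-0.0, 0.981, 0.192, -0.001]
wrist_force: [-0.2, -0.3, -1.6]
width: 0.02
grasp_force: 30.0
```

Emit:
arm_command --xyz '[[0, 0, 0], [0, 0, 0], [0, 0, 0]]' --delta_rot '[[0, 0, 0], [0, 0, 0], [0, 0, 0]]'

```text
time_s: 9.15
tcp_pos: [0.5149, -0.0678, 0.2959]
orientation: [0.0, 0.981, 0.192, 0.0]
wrist_force: [0.5, 0.0, -1.2]
width: 0.0199
grasp_force: 30.0
```

```bash
python3 -c "
from h import *
look('t2');s=pickle.load(open('t2.pkl','rb'));p,R=pose(s);print(wproj(p+R.apply([0,0,.2056]),s), wproj(p+R.apply([0,0,.12]),s))"
```

```text
{'time_s': 9.15, 'tcp_pos': [0.5149, -0.0678, 0.2959], 'orientation': [0.0001, 0.9815, 0.1917, 0.0003], 'wrist_force': [0.4629, 0.0445, -1.2405], 'width': 0.0199}
W 304 160 k8
scene 362 146 k8
side 346 150 k8
[[325.23449382 195.70605512]] [[325.1507676  226.35570763]]
```

View pics/t2.png

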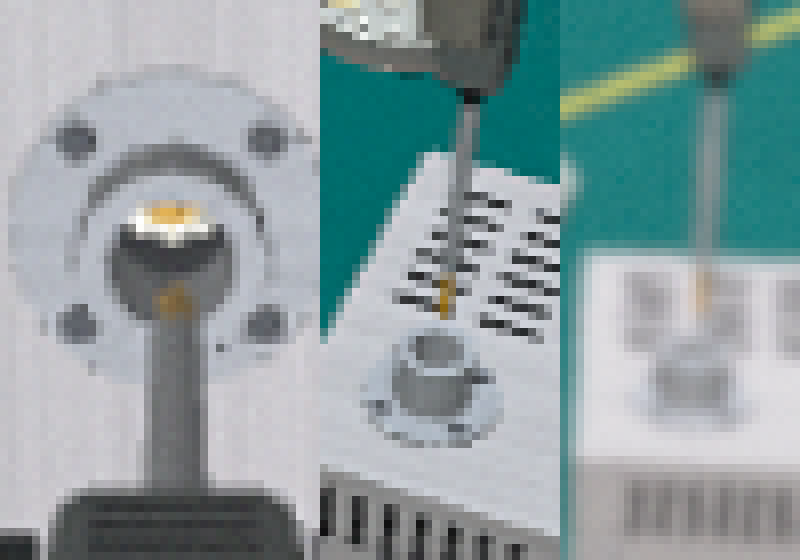

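The wrist view shows the tip end at crop (175,284) and the bore spanning x 104–234, y about 195–322. In the scene view the tip end is at (124,318) with the bore centre at (116,349). In the side view the tip end is at (142,318) with the mouth at (135,352).

Run:
```python
from h import *
np.set_printoptions(precision=4,suppress=True)
s=pickle.load(open("t2.pkl","rb"));p,R=pose(s)
f=lambda o,x,y:(o[0]+x/8-.5,o[1]+y/8-.5)
for dz in(.2056,.2031):
  zt=p[2]-dz;print(zt)
  for n,F,o,t,m in(("wrist",lambda q,z:wat(q,z,s),(304,160),(175,284),(169,258.5)),("scene",lambda q,z:at("scene",q,z),(362,146),(124,318),(116,349)),("side",lambda q,z:at("side",q,z),(346,150),(142,318),(135,352))):
    a=F(f(o,*t),zt);b=F(f(o,*m),.077);print(n,"tip",a,"mouth",b,"tip->mouth tool mm",1000*R.inv().apply(b-a)[:2])
# predicted scene pixel of plumb tester and ring, circle outline of bore in wrist
th=np.linspace(0,2*np.pi,73)
for c in((.5148,-.0677),(.514,-.0685)):
  q=wproj(np.c_[c[0]+.008*np.cos(th),c[1]+.008*np.sin(th),0*th+.077],s);q=(q+.5-[304,160])*8;print("bore pred",q.min(0),q.max(0))
```

```text
0.09032975530863713
wrist tip [ 0.5157 -0.0677  0.0903] mouth [ 0.5154 -0.0671  0.077 ] tip->mouth tool mm [-0.0859 -0.7502]
scene tip [ 0.5132 -0.0649  0.0903] mouth [ 0.5143 -0.0643  0.077 ] tip->mouth tool mm [ 1.2837 -0.0857]
side tip [ 0.5079 -0.0657  0.0903] mouth [ 0.5093 -0.0649  0.077 ] tip->mouth tool mm [ 1.5953 -0.2025]
0.09282975530863713
wrist tip [ 0.5163 -0.0675  0.0928] mouth [ 0.5154 -0.0671  0.077 ] tip->mouth tool mm [-0.7162 -0.7518]
scene tip [ 0.5115 -0.0627  0.0928] mouth [ 0.5143 -0.0643  0.077 ] tip->mouth tool mm [1.9662 2.5683]
side tip [ 0.5063 -0.0612  0.0928] mouth [ 0.5093 -0.0649  0.077 ] tip->mouth tool mm [1.4358 4.5159]
bore pred [107.8696 201.8768] [236.2286 326.5943]
bore pred [111.4683 210.0907] [239.7203 334.6082]
```

Run:
```python
from h import *
np.set_printoptions(precision=4,suppress=True)
s=pickle.load(open("t2.pkl","rb"));p,R=pose(s)
X=R.as_matrix()[:,0];Y=R.as_matrix()[:,1]
def pj(n,P):
    c=cams.get_calibration(n);return cv2.projectPoints(np.atleast_2d(P),np.array(c['rvec']),np.array(c['tvec']),c['camera_matrix'],None)[0][:,0]
for n,k,fn,(rx0,rx1,r0,r1) in(("scene","a","scene0",(373,386,160,186)),("side","b","side0",(357,372,162,190))):
    A=cv2.imread(f"pics/{fn}.png").astype(float);B=cv2.imread(f"pics/t2{k}.png").astype(float)
    D=np.abs(A-B).sum(2);D[D<25]=0
    rows=np.arange(r0,r1);w=D[r0:r1,rx0:rx1];m=w.sum(1);print(n,"rowsum end",dict(zip(rows[-10:].tolist(),m[-10:].astype(int).tolist())))
    ok=(m>80);cx=(w*np.arange(rx0,rx1)).sum(1)[ok]/m[ok];rr=rows[ok]
    pf=np.polyfit(rr,cx,1);print(" line",pf,"resid",np.std(cx-np.polyval(pf,rr)))
    # predicted rod centreline for tester on TCP axis, and mouth/flange
    q=pj(n,[p-[0,0,.125],p-[0,0,.2056]]);print(" pred rod",q.tolist()," seen x at those rows",np.polyval(pf,q[:,1]))
    e=np.array([p-[0,0,.2056]]);print(" px per mm toolx,tooly",(pj(n,e+X*.001)-pj(n,e))[0],(pj(n,e+Y*.001)-pj(n,e))[0])
    # column-profile of the tube below mouth and of the flange, from the clean picture
    for y in ((191,193,196) if n=="scene" else (194,197,199)):print(" tube row",y,A[y,rx0-12:rx1+12].mean(1).astype(int).tolist(),"from",rx0-12)
W=cv2.imread("pics/t2w.png").astype(int)
print("wrist red-blue rows 190-202"); print((W[190:202,319:333,2]-W[190:202,319:333,0]))
print("wrist col 318-334 brightness rows 182-204");print(W[182:204,314:336].mean(2).astype(int))
```

```text
scene rowsum end {176: 258, 177: 680, 178: 386, 179: 305, 180: 527, 181: 234, 182: 388, 183: 563, 184: 266, 185: 210}
 line [ -0.1304 401.0709] resid 0.22372241495972336
 pred rod [[380.3812759105849, 158.78734388279173], [377.25065224117736, 184.321657051474]]  seen x at those rows [380.3593 377.0288]
 px per mm toolx,tooly [-0.3893 -0.1151] [ 0.1349 -0.2542]
 tube row 191 [202, 195, 194, 195, 194, 194, 198, 196, 186, 182, 152, 129, 186, 158, 130, 131, 125, 150, 158, 182, 148, 197, 198, 198, 197, 197, 200, 197, 200, 201, 201, 201, 201, 204, 208, 207, 202] from 361
 tube row 193 [197, 195, 196, 197, 197, 197, 190, 183, 186, 174, 115, 114, 120, 122, 117, 119, 110, 109, 101, 83, 70, 86, 140, 198, 200, 197, 195, 195, 195, 196, 196, 200, 202, 200, 201, 201, 202] from 361
 tube row 196 [200, 199, 198, 201, 202, 194, 157, 136, 90, 146, 174, 113, 121, 122, 121, 119, 113, 104, 97, 133, 189, 183, 181, 190, 200, 199, 195, 197, 198, 199, 201, 202, 200, 203, 202, 201, 197] from 361
side rowsum end {180: 263, 181: 89, 182: 208, 183: 261, 184: 273, 185: 216, 186: 231, 187: 203, 188: 129, 189: 32}

[... 3023 characters left out ...]
8 101  97 107 112 113 113 113
  143 176 196 189]
 [181 188 186 182 151 100  90  99  97 107 112  98  88  94 105 116 117 116
  172 190 193 189]
 [ 96 187 187 191 179 147  84  97  98 103 103  96  91  89 103 113 115 164
  190 191 195 188]
 [ 99 149 185 191 186 175 143 103  90 101 108 102 100  94 104 132 166 189
  191 192 174 130]
 [101 101 161 183 190 184 174 165 147 127 113 108 102  95 111 151 190 190
  190 186 160  96]
 [ 99 101 160 185 185 182 183 197 166 132 115 108 105  96 118 160 195 191
  191 181 152 103]
 [125 142 185 188 182 184 188 194 156 123 115 116 104  94 115 155 193 177
  188 177 156 143]
 [186 186 180 182 181 186 191 193 158 125 115 106 104  93 105 140 187 109
  166 189 186 188]]
```

From pixel values:
- **Wrist:** the bore centre is (325.0,192.6) and the tip is at x=325.2.
- **All three views:** together they put the tip about 1.2 mm short in tool x and about 0.3 mm off in y.

I'll correct that, drop to 7 mm above the mouth and hold there.

Emit:
arm_command --xyz '[[0.05, -0.01, 0], [0.1, -0.03, 0.1], [0.12, -0.03, 0.3], [0.12, -0.03, 0.5], [0.12, -0.03, 0.6]]' --delta_rot '[[0, 0, 0], [0, 0, 0], [0, 0, 0], [0, 0, 0], [0, 0, 0]]'

```text
time_s: 9.8
tcp_pos: [0.5156, -0.0671, 0.2893]
orientation: [-0.0, 0.981, 0.192, -0.0]
wrist_force: [-0.3, -0.7, -1.1]
width: 0.0197
grasp_force: 30.0
```

Emit:
arm_command --xyz '[[0, 0, 0], [0, 0, 0], [0, 0, 0], [0, 0, 0], [0, 0, 0]]' --delta_rot '[[0, 0, 0], [0, 0, 0], [0, 0, 0], [0, 0, 0], [0, 0, 0]]'

```text
time_s: 10.3
tcp_pos: [0.5157, -0.0671, 0.2897]
orientation: [0.0, 0.981, 0.192, 0.0]
wrist_force: [-0.5, -0.8, -0.9]
width: 0.0196
grasp_force: 30.0
```

Run:
```python
from h import *
np.set_printoptions(precision=4,suppress=True,linewidth=200)
look('t3');s=pickle.load(open('t3.pkl','rb'));p,R=pose(s)
W=cv2.imread("pics/t3w.png").astype(int);print(wproj([p-[0,0,.2056],p-[0,0,.1876]],s))
print("r-b");print((W[188:204,318:334,2]-W[188:204,318:334,0]))
print("bright 312..338 rows 180-206");print(W[180:206,312:339].mean(2).astype(int))
def pj(n,P):
    c=cams.get_calibration(n);return cv2.projectPoints(np.atleast_2d(P),np.array(c['rvec']),np.array(c['tvec']),c['camera_matrix'],None)[0][:,0]
for n,k,fn,(x0,x1) in(("scene","a","scene0",(371,384)),("side","b","side0",(357,370))):
    A=cv2.imread(f"pics/{fn}.png").astype(float);B=cv2.imread(f"pics/t3{k}.png").astype(float);D=np.abs(A-B).sum(2);D[D<30]=0
    for y in range(178,196):
        w=D[y,x0:x1];m=w.sum();print(n,y,int(m),round((w*np.arange(x0,x1)).sum()/max(m,1),2),end=' | ')
    print();print(pj(n,[p-[0,0,.2056]]))
```

```text
{'time_s': 10.3, 'tcp_pos': [0.5157, -0.0671, 0.2897], 'orientation': [0.0, 0.9815, 0.1917, 0.0001], 'wrist_force': [-0.4553, -0.795, -0.91], 'width': 0.0196}
W 305 163 k8
scene 362 146 k8
side 346 150 k8
[[325.2136 195.7248]
 [325.2005 200.6672]]
r-b
[[-13 -11 -14  -6  47 110 128 130 128 126  92  43  -9 -13 -13 -13]
 [-13 -15  -6   4  19  51  84 104  74  77  33   7   6  -8 -11 -14]
 [-13  -7  -3   8  18  18  17  27  19  17  10   6  12  -2 -11 -14]
 [ -8  -6  -4  -1   6  10   4   6  11   4   4   1  -3  -4  -8 -11]
 [ -8  -7  -2  -6  -7  -9 -10  -5  -6  -7  -6  -7  -2  -4  -1 -10]
 [ -7  -2  -5  -4  -5  -3  -6  -3  -4  -4  -3  -4  -3  -6  -4  -6]
 [ -4  -3  -4  -3  -8  -5  -7  -5  -7  -7  -3  -4  -3  -4  -1  -5]
 [ -4  -5  -1  -7  -3  -6  -1  16  28   8  -7  -5  -3  -5  -4  -9]
 [ -6  -4  -6  -3  -7  10  33  39  49  20  -2  -6  -5  -6  -2  -4]
 [ -6  -5  -6  -2  -5  28  63  59  53  35   9  -6  -2  -4  -3  -7]
 [ -5  -3  -2  -3  -5  18  55  63  49  42  16  -6  -4  -2  -4  -8]
 [-10  -2  -4  -1  -6   8  25  37  17  25  12  -4  -3  -5  -5 -10]
 [-11  -4  -1  -4  -4  -2   4   9   1   4   
[... 3233 characters left out ...]
scene 182 537 376.96 | scene 183 511 376.85 | scene 184 286 376.58 | scene 185 401 376.19 | scene 186 433 376.48 | scene 187 280 376.52 | scene 188 0 0.0 | scene 189 0 0.0 | scene 190 0 0.0 | scene 191 0 0.0 | scene 192 0 0.0 | scene 193 0 0.0 | scene 194 0 0.0 | scene 195 0 0.0 | 
[[376.5709 186.1654]]
side 178 497 363.08 | side 179 467 363.11 | side 180 309 363.31 | side 181 39 363.0 | side 182 234 362.68 | side 183 313 362.71 | side 184 319 362.63 | side 185 242 362.41 | side 186 260 362.51 | side 187 305 362.56 | side 188 248 362.62 | side 189 177 362.23 | side 190 138 362.14 | side 191 79 362.56 | side 192 0 0.0 | side 193 0 0.0 | side 194 0 0.0 | side 195 0 0.0 | 
[[360.6761 190.3811]]
```

The mouth centre is (325.2,195.0). The tip projected to mouth level is about (325.3,195.3), and the outside views give +0.6 mm in tool x. I'll trim +0.4 mm, then hold still for over a second while averaging a force baseline.

Emit:
arm_command --xyz '[[0.04, 0, 0], [0.04, 0, 0], [0.04, 0, 0], [0.04, 0, 0], [0.04, 0, 0]]' --delta_rot '[[0, 0, 0], [0, 0, 0], [0, 0, 0], [0, 0, 0], [0, 0, 0]]'

```text
time_s: 10.95
tcp_pos: [0.5161, -0.067, 0.2897]
orientation: [0.0, 0.981, 0.192, -0.0]
wrist_force: [0.3, -0.2, -1.7]
width: 0.0199
grasp_force: 30.0
```

```bash
cat >> h.py <<'E'
def avg(n=20):
    S=[]
    for _ in range(n):
        cams.capture("side");S.append(sense())
    F=np.array([s['wrist_force'] for s in S]);P=np.array([s['tcp_pos'] for s in S])
    print('t',S[-1]['time_s'],'F',F.mean(0).round(3),'se',(F.std(0)/n**.5).round(2),'P',P.mean(0).round(5),'sd',P.std(0).round(5),'tilt z',pose(S[-1])[1].as_matrix()[:,2].round(4))
    T=np.array([s['wrist_torque'] for s in S]);print('T',T.mean(0).round(4))
E
python3 -c "
from h import *
avg(24)"
```

```text
t 12.15 F [ 0.068  0.128 -1.01 ] se [0.1  0.1  0.11] P [ 0.51609 -0.06695  0.28966] sd [1.e-05 2.e-05 1.e-05] tilt z [-1.e-04 -0.e+00 -1.e+00]
T [-0.0086 -0.0084 -0.0088]
```

Emit:
arm_command --xyz '[[0, 0, 0.2], [0, 0, 0.6], [0, 0, 1.1], [0, 0, 1.6], [0, 0, 2]]' --delta_rot '[[0, 0, 0], [0, 0, 0], [0, 0, 0], [0, 0, 0], [0, 0, 0]]'

```text
time_s: 12.65
tcp_pos: [0.5159, -0.0669, 0.2689]
orientation: [-0.0, 0.981, 0.192, -0.0]
wrist_force: [-0.4, -0.1, -1.2]
width: 0.0201
grasp_force: 30.0
```

Run:
```python
from h import *
np.set_printoptions(precision=4,suppress=True,linewidth=200)
avg(12)
s=sense();p,R=pose(s);W=cams.capture("wrist").astype(int)
a,b=wproj([p-[0,0,.2056+.077-.084-.0127+.0],[.5148,-.067,.077]],s);print(a,b)
print(W[184:216,312:340].mean(2).astype(int))
```

```text
t 13.25 F [ 0.032  0.08  -1.192] se [0.14 0.15 0.11] P [ 0.5161 -0.0669  0.2695] sd [0.0002 0.     0.0005] tilt z [ 0.0002 -0.0001 -1.    ]
T [-0.0251  0.0033  0.0004]
[325.1749 201.1832] [324.6729 200.5071]
[[104  97 108 145 178 191 188 191 191 166 165 157 150 140 137 146 153 168 175 190 191 190 190 181 114 104 102  97]
 [ 93 101 128 176 187 188 183 172 160 137 135 126 113 104 100 110 115 134 142 154 178 188 191 187 135 113  95 102]
 [129 130 158 192 190 187 168 134 109 108 111 106 107 106 103 102 101  98  97  89 136 164 184 189 172 144 129 135]
 [187 190 185 187 183 161 134 113 111 109 108 108 110 110 106 105 103  98  99  94  92 114 154 187 189 186 190 188]
 [185 186 188 191 149 124 116 110 109 107 102 102 116 137 129 109  96  92  98  96  94  96 114 155 190 192 191 187]
 [186 185 183 152 124 116 112 125 154 158 166 171 173 177 176 174 168 155 138 124 100  91  96 114 155 185 183 187]
 [191 185 169 122 116 115 133 164 179 182 187 188 191 188 188 186 186 177 172 168 141 112  90  95 114 178 194 190]
 [184 178 150 115 119 136 165 190 193 191 193 187 184 187 185 188 186 190 192 188 176 1
[... 2088 characters left out ...]
 102  93]
 [115 119 137 168 167 192 193 185 188 192 146 113 113 110 103  95  96 134 199 192 188 180 170 156 143 117 105 108]
 [162 159 168 191 173 185 188 176 203 195 149 113 113 110 106  98  91 128 194 177 188 182 175 170 174 158 154 156]
 [192 187 183 185 182 184 173 175 207 197 147 111 116 109 103  99  93 130 192 173 181 183 186 183 187 185 192 197]
 [197 194 189 187 185 185 184 186 185 191 149 114 115 110 102  99  91 128 195 190 188 187 188 188 186 194 203 205]
 [200 199 200 191 184 181 185 186 185 186 147 111 113 108 102  99  90 125 190 185 185 183 185 188 195 199 205 205]
 [198 201 202 201 199 187 185 184 185 174 135 114 110 110 103 101  93 129 191 182 188 191 195 196 202 203 203 202]]
```

Inside the tube the rod is centred to about 0.5 mm: rod and bore centres are both at x=325.5 and row≈201. There is no side load, so I carry on down.

Emit:
arm_command --xyz '[[0, 0, 0.4], [0, 0, 1.1], [0, 0, 1.9], [0, 0, 2.6], [0, 0, 3]]' --delta_rot '[[0, 0, 0], [0, 0, 0], [0, 0, 0], [0, 0, 0], [0, 0, 0]]'

```text
time_s: 13.8
tcp_pos: [0.5157, -0.0669, 0.2385]
orientation: [-0.0, 0.981, 0.192, -0.001]
wrist_force: [-0.4, -0.2, -1.2]
width: 0.0199
grasp_force: 30.0
```

Emit:
arm_command --xyz '[[0, 0, 0.1], [0, 0, 0.2], [0, 0, 0.3], [0, 0, 0.4], [0, 0, 0.5]]' --delta_rot '[[0, 0, 0], [0, 0, 0], [0, 0, 0], [0, 0, 0], [0, 0, 0]]'

```text
time_s: 14.3
tcp_pos: [0.5162, -0.067, 0.2348]
orientation: [0.0, 0.981, 0.192, 0.0]
wrist_force: [0.6, -0.4, -1.1]
width: 0.0199
grasp_force: 30.0
```

```bash
python3 -c "
from h import *
avg(24)"
```

```text
t 15.5 F [ 0.05   0.053 -0.968] se [0.11 0.1  0.11] P [ 0.5161  -0.06695  0.23468] sd [2.e-05 2.e-05 3.e-05] tilt z [-0.e+00 -1.e-04 -1.e+00]
T [-0.006  -0.0082 -0.001 ]
```

Emit:
arm_command --xyz '[[0, 0, 0.1], [0, 0, 0.25], [0, 0, 0.4], [0, 0, 0.5], [0, 0, 0.6]]' --delta_rot '[[0, 0, 0], [0, 0, 0], [0, 0, 0], [0, 0, 0], [0, 0, 0]]'

```text
time_s: 16.0
tcp_pos: [0.5162, -0.067, 0.2286]
orientation: [0.0, 0.981, 0.192, 0.0]
wrist_force: [-0.7, -0.2, 0.2]
width: 0.0198
grasp_force: 30.0
```

```bash
python3 -c "
from h import *
avg(40)"
```

```text
t 18.0 F [ 0.062 -0.018  0.067] se [0.07 0.1  0.06] P [ 0.5161  -0.06695  0.22867] sd [2.e-05 2.e-05 4.e-05] tilt z [-0. -0. -1.]
T [-0.0209 -0.0125  0.0051]
```

The force has risen 1.05 N, so the tip is in about 3.2 mm, which matches the geometry (about 3.0). I'll go 1.9 mm further.

Emit:
arm_command --xyz '[[0, 0, 0.06], [0, 0, 0.12], [0, 0, 0.19], [0, 0, 0.19], [0, 0, 0.19]]' --delta_rot '[[0, 0, 0], [0, 0, 0], [0, 0, 0], [0, 0, 0], [0, 0, 0]]'

```text
time_s: 18.5
tcp_pos: [0.5161, -0.067, 0.2268]
orientation: [0.0, 0.981, 0.192, -0.0]
wrist_force: [-0.0, -1.1, 0.8]
width: 0.0201
grasp_force: 30.0
```

Run:
```python
from h import *
avg(40)
s=sense();p,R=pose(s);W=cams.capture("wrist").astype(int);cv2.imwrite("pics/end.png",W[:,:,::-1].astype(np.uint8))
print(wproj([[.5161,-.06695,.077],p-[0,0,.1106]],s),s['width'],s['grasp_force'])
np.set_printoptions(linewidth=220)
b=wproj([.5161,-.06695,.077],s)[0].astype(int);print(b);print(W[b[1]-14:b[1]+14,b[0]-16:b[0]+17].mean(2).astype(int))
```

```text
t 20.5 F [-0.028  0.037  0.244] se [0.08 0.08 0.07] P [ 0.51609 -0.06695  0.22676] sd [1.e-05 2.e-05 1.e-05] tilt z [-1.e-04 -0.e+00 -1.e+00]
T [-0.0152 -0.0306  0.0036]
[[325.18855146 213.30834762]
 [325.13779298 231.18919707]] 0.019568581171278958 29.999864101409912
[325 213]
[[181 187 185 187 188 186 145 127 115 116 113 114 112 112 109 108 105 102 100 101 101  98  98  99  95  95 112 152 185 190 189 189 192]
 [186 183 186 185 178 153 123 115 119 111 114 113 108 106 104 116 132 131 114 101  98  96 100  96  97  97  97 110 153 176 189 190 189]
 [185 187 186 184 167 118 111 115 113 115 122 139 136 138 149 159 169 168 154 139 138 127 120 106  98  91  95  97 118 167 194 192 186]
 [189 190 190 175 151 113 114 114 120 130 148 175 177 185 187 191 191 188 186 189 180 171 158 133 118  96  96  95  91 155 189 191 189]
 [188 190 191 164 125 112 115 111 155 186 197 192 189 191 189 190 186 189 189 186 188 193 195 193 167 122  90  96  91 123 163 195 192]
 [191 193 181 143 114 112 114 158 183 191 189 191 192 187 186 187 189 189 188 189 189 190 190 185 183 172 144  96  96  96 147 197 191]
 [192 194 1
[... 2259 characters left out ...]
121 141 161 148  99  96]
 [ 89  95  95 103 100  65  72  62  66  68  66  69  63  66  67  67  65  63  66  66  65  64  68  64  68  64  67  64  85 116 113  83 103]
 [ 91 101  86  75  78  72  67  56  56  56  51  53  52  58  54  54  51  55  54  53  57  54  54  57  56  58  60  67  72  72  71  85 104]
 [ 87  90  78  75  75  77  70  74  77  73  74  73  75  78  69  72  72  74  75  73  70  71  72  74  73  72  75  75  73  75  70  76 102]
 [149 111  85  80  76  72  60  56  52  54  51  53  57  53  49  56  53  51  52  54  53  56  55  56  56  54  57  67  76  74  72  75 102]
 [187 113  82  76  73  75  66  65  65  66  64  65  63  68  63  61  66  64  68  68  65  64  66  65  60  66  65  72  75  74  69  82 120]]
```

The tip is in about 4.7 mm, judging by both force and geometry. The rod is centred, with rod and bore both at x≈325.5, and it is plumb and still. Handing in.

```bash
python3 -c "
from rig import workorder
print(workorder.sign_off())"
```

```text
the job is handed in; nothing more can be done
None
```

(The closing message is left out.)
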